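# Trip-test the bench switch box and reset it

### The arm

A 6-joint arm with a two-finger parallel gripper is mounted at the origin on the work surface. World frame = base frame: x ahead of the robot, y to its left, z up, the work surface at z = 0. Lengths are in mm, angles in degrees, forces in N, time in s.
With the tool pointing down it reaches from about 300 to 850 mm from the base axis. Payload 4.2 kg.
Tool frame: the origin (TCP) lies at the very end of the fingers, on their centre line; the grasp point (between the pads) lies 19 mm behind it; z points along the fingers, y is the line along which they close (so a half turn about z gives the same grasp; the last joint's range is limited). The gripper opens to 91 mm and grips with 3 to 60 N. Pads are 32 mm wide; open, the fingers measure 118 mm over their backs; the gripper's body (76 mm by 178 mm) begins 60 mm behind the grasp point.
Start: joints at [64.229, 18.312, 89.639, -0, 72.044, -1.146], TCP at [239.6, 522.719, 213.976] pointing down, gripper open.
Joint ranges: [-177.97, 177.97], [-48.28, 115.42], [12.27, 149.76], [-77.06, 257.06], [2.81, 150.46], [-146.56, 146.56]. Speed limits (degrees/s): [147.25, 147.25, 180, 180, 180, 180].

### API

Orientations are given as [roll, pitch, yaw] about the fixed x, y, z axes, in that order (R = Rz(yaw) Ry(pitch) Rx(roll)).
In Python, from workcell import env, grab_frame gives the robot as it stands. The module is installed in compiled form; this text tells all that it offers.
- The arm moves only by the tool move_arm, never from a script. Its argument "plan" is a list of rows, each an object of numbers: "tx", "ty", "tz": the shift along the tool's x, y, z in cm; "wx", "wy", "wz": the turn, a rotation vector about the tool's x, y, z in rad. In form: [{"tx": .., "ty": .., "tz": .., "wx": .., "wy": .., "wz": ..}, ...]. A call has 1 to 12 rows; each row shifts and turns the commanded pose from where the row before left it, along the tool's axes as they then stand; what a row does not reach is not made up. A row lasts 1/12 s, in which the tool goes at most 41.7 mm and 7.16 degrees, less where a joint would pass 70% of its speed; a pose out of reach is approached as far as the arm can. A call is refused whole if a number of a shift passes 4.17 or a number of a turn 0.125, either way. A call with a gripper value outside its range is refused whole. "gripper" is the finger opening in cm, from 0 to 9.12, set as the call begins (left out, the last holds). The fingers move at their own pace and stop on an object; "force" is the grip in N (left out, the last holds). Time passes only in rows, so rows that do not move let the fingers close. It gives the time, the measured TCP pose, the force, the opening and the grip force at its end, in the units of the state.
- env.state(): the state, without advancing time (a new reading comes with each control period).
- grab_frame(name): name is "side" or "top"; returns a dict with "color" (384x512x3 uint8, red, green, blue), "vfov" (degrees; the focal length in pixels is half the picture's height over the tangent of half this angle, whatever the lens; pixels are square), "cx", "cy" (the principal point, pixels), "k1" (the pictures are not rectified: a ray, as slopes to the right and down, at radius r is drawn at 1 + k1 r^2 times it, then the intrinsics apply), "view" (4x4, takes a point from world to camera coordinates). Camera axes: x right, y up, looking along -z (the intrinsics and any distortion apply to the point x, -y, -z); pixel columns grow to the right and rows downward; lengths in mm; the calibration is good to about 2 mm. A picture is of the moment at which its call begins. There is no depth.
- env.job_done(): hands the job in; it is judged then, once.
The state is a dict: "time_s": time; "qpos": joint angles; "qvel": joint speeds; "effort": joint torques, N m; "ee_pos": TCP position; "ee_rot": TCP orientation; "force": force on the tool from outside, world axes, zero at the start; "torque": the same for the moment, N m; "gripper_width": finger opening in mm; "gripper_force": force on a finger pad.
Only numpy, scipy, OpenCV 4.12 (cv2) and the standard library are available. Lean on these libraries where they do the work, as an engineer would, in place of code of your own. Each camera call takes 0.05 s, during which the arm holds its last target. There are 200 camera calls.

### The job

Lift the black stage model off the switch box and stand it upright, gently, in the middle of the white plan sheet. Then test the trip: press the yellow button all the way in, so that it stays in and the red handle drops half-way; push the handle down as far as it goes so that the button pops out again, and let go so that the handle springs back to half-way. Take the handle again, lift it until it latches fully up and leave it there, with the paint tin, tape roll and wood offcut undisturbed.

Things in the scene. Friction and masses are not known exactly. Their poses are not given: they have to be found in the camera images.
- switch_box: Fixed grey switch box. Origin: on the bench under the middle of the handle's hinge; the handle falls towards -x, the button is on the +y side. Housing x -25 to 135, y -60 to 175, 75 mm high. Front foot x -150 to -25, y -60 to 60, yellow top 55 mm high with a groove along y (x -126 to -95, 15 mm deep) that takes the crossbar when fully down: no room for fingers beside it there.
- handle (a joint): Handle angle, rad: 0 = latched up (arms 76 deg above level), grows as it falls to the box's -x; 0.8 = half-way (30 deg), where a spring holds it when free; 1.3 = fully down (level). Stops at -0.12 and about 1.3. Hinge along the box's y, 55 mm above its origin. Pushed up to the stop and let go it latches near 0, but only if the button is out.
- handle_grip (a point): Centre of the red crossbar of the U-shaped handle: round, 20 mm thick, 94 mm long along the box's y, on two steel arms 10 mm thick, 84 mm apart, 110 mm from hinge to bar. Open between the arms: a finger passes behind the bar. Moving it takes up to about 6 N.
- test_button (a joint): Travel of the yellow button in m: 0 = out, 0.010 = fully in. It stays where it is pushed; pressing takes about 6 N. The handle brings it out again when fully down.
- test_button_top (a point): Centre of the top of the round yellow button, 34 mm across, moving down 10 mm. Out, its top is 99 mm above the bench, at x 60, y 120 of the box, 6 mm below the rim of the square black collar round it (inside 58 mm, outside 74 mm, top 105 mm high).
- stage_model: Loose black stage model, 180 g: base 130 (x) by 90 (y) by 6 mm; centre wall 8 mm thick along x, full length, top 66 mm above the underside; end walls 8 mm thick across it at +x (66 mm high) and -x (42 mm high). Origin: centre of the underside. At first it rests on the collar, over the button, its underside 105 mm above the bench.
- plan_sheet: Fixed white drawing sheet on the bench, 240 (x) by 220 (y) by 2 mm. Origin: its centre, at bench height.
- paint_tin: Bystander: green paint tin, 66 mm across, 100 mm high; origin at the centre of its underside.
- tape_roll: Bystander: blue tape roll lying flat, 100 mm across, 25 mm high; origin at the centre of its underside.
- offcut: Bystander: light wood offcut, 45 (x) by 170 (y) by 22 mm, lying flat; origin at the centre of its underside.
Things that resemble listed ones, but are neither listed nor needed, are in the scene too. Leave any purple or turquoise look-alike of the stage_model alone.

How it is judged (in metres and radians):
On the way, in this order (a step that is already met when the one before it is completed fails the run):
1. the stage model stands upright and still on the plan sheet, within 60 mm of its centre, and is let go (horizontal distance between stage_model and plan_sheet below 0.06 m and height (world z) of stage_model below 0.008 m and angle between stage_model's own z axis and vertical below 0.1 rad and linear speed of stage_model below 0.02 m/s and contact force between the fingers and stage_model below 0.1 N), for 0.2 s.
2. the button is pressed in (8 mm or more) and the handle has dropped (angle over 0.5) (value of joint test_button above 0.008 m and value of joint handle above 0.5 rad), for 0.1 s.
3. the handle is pushed fully down (over 1.15) and the button is out again (under 3 mm) (value of joint handle above 1.15 rad and value of joint test_button below 0.003 m), for 0.1 s.
4. the handle is let go and has sprung back to half-way (0.55 to 1.05) (value of joint handle between 0.55 and 1.05 rad and contact force between the fingers and switch_box below 0.1 N and value of joint test_button below 0.003 m), for 0.1 s.
At the end, for the whole second after the job is handed in: The handle is latched up (within 0.1 rad of 0), the button is out (under 3 mm), and the stage model stands upright (within 0.1 rad) and still on the plan sheet, its centre within 60 mm of the sheet's (horizontal distance between stage_model and plan_sheet below 0.06 m and height (world z) of stage_model below 0.008 m and angle between stage_model's own z axis and vertical below 0.1 rad and linear speed of stage_model below 0.02 m/s and value of joint handle between -0.1 and 0.1 rad and value of joint test_button below 0.003 m); the robot touches nothing.
It fails at once if the paint tin is moved by more than 30 mm or tipped (distance of paint_tin from where it was at the start of the episode above 0.03 m or angle between paint_tin's own z axis and vertical above 0.3 rad).
It fails at once if the tape roll is moved by more than 30 mm or tipped (distance of tape_roll from where it was at the start of the episode above 0.03 m or angle between tape_roll's own z axis and vertical above 0.3 rad).
It fails at once if the wood offcut is moved by more than 30 mm or tipped (distance of offcut from where it was at the start of the episode above 0.03 m or angle between offcut's own z axis and vertical above 0.3 rad).
It fails at once if the stage model is put down hard or thrown: a force over 50 N between it and the plan sheet (contact force between stage_model and plan_sheet above 50 N).
It also fails if it takes over 72 s, if anything falls off the work surface, if the arm or the gripper's body presses on something with over 40 N, if the wrist force passes 120 N, or if a joint passes its speed limit or range.

## Working session

There is one attempt and no reset: what is moved stays moved. The work goes in short steps, Python scripts to look and compute and a tool call to move; the robot and the scene stay as the last step left them, time stands still between calls to the robot, and variables do not carry over. Pictures are saved under pics/ and viewed, at most 10 in all, crops included, and the job is handed in when it is done.

Besides the shell and the picture viewer there is one more tool, called after "Call:" as name(argument=value, ...), one argument or row to a line, values as JSON. move_arm: Moves the arm, as the interface text tells. Its arguments: {"type":"object","properties":{"plan":{"type":"array","items":{"type":"object","properties":{"tx":{"type":"number"},"ty":{"type":"number"},"tz":{"type":"number"},"wx":{"type":"number"},"wy":{"type":"number"},"wz":{"type":"number"}}}},"gripper":{"type":"number"},"force":{"type":"number"}},"required":["plan"]}

```bash
mkdir -p pics; cat > h.py <<'E'
import numpy as np, cv2, pickle
from scipy.spatial.transform import Rotation as R
def snap(n,f):
    from workcell import env, grab_frame
    d=grab_frame(n); cv2.imwrite(f'pics/{f}.png',d['color'][:,:,::-1]); pickle.dump(d,open(f'pics/{f}.pkl','wb')); return d
def load(f): return pickle.load(open(f'pics/{f}.pkl','rb'))
def fl(d): return d['color'].shape[0]/2/np.tan(np.radians(d['vfov'])/2)
def ray(d,u,v):
    f=fl(d); p=np.array([(u-d['cx'])/f,(v-d['cy'])/f]); q=p.copy()
    for _ in range(30): q=p/(1+d['k1']*(q@q))
    V=np.array(d['view']); c=-V[:3,:3].T@V[:3,3]; w=V[:3,:3].T@np.array([q[0],-q[1],-1]); return c,w/np.linalg.norm(w)
def atz(d,u,v,z):
    c,w=ray(d,u,v); return c+w*(z-c[2])/w[2]
def tri(d1,p1,d2,p2):
    a,u=ray(d1,*p1); b,v=ray(d2,*p2); s=np.linalg.lstsq(np.c_[u,-v],b-a,rcond=None)[0]
    x,y=a+s[0]*u,b+s[1]*v; return (x+y)/2,np.linalg.norm(x-y)
def proj(d,P):
    V=np.array(d['view']); c=V[:3,:3]@np.asarray(P,float)+V[:3,3]; q=np.array([c[0],-c[1]])/-c[2]; q=q*(1+d['k1']*(q@q)); return q*fl(d)+[d['cx'],d['cy']]
E
python3 - <<'E'
from h import *
from workcell import env
for n in('side','top'):
    d=snap(n,n+'0'); print(n,d['vfov'],d['cx'],d['cy'],d['k1'],np.round(ray(d,256,192),2))
    cv2.imwrite(f'pics/{n}0b.png',cv2.resize(d['color'][:,:,::-1],(800,600),interpolation=cv2.INTER_CUBIC))
print(env.state())
E
```

```text
side 53.8699127938311 256.34922654902715 195.34156990571023 0.03624832015252397 [[ 4.6930e+02  7.3975e+02  9.0425e+02]
 [ 1.6000e-01 -6.9000e-01 -7.0000e-01]]
top 49.1123324975715 256.43531787319176 193.45324798883175 -0.06566060178977735 [[ 4.55010e+02  2.58400e+01  1.24467e+03]
 [ 1.80000e-01 -2.00000e-02 -9.80000e-01]]
{'time_s': 0.1, 'qpos': array([ 6.42283003e+01,  1.83466146e+01,  8.96984482e+01, -1.31613340e-04,
        7.20434135e+01, -1.14588332e+00]), 'qvel': array([ 0.10362464,  0.0028867 , -0.18133332,  0.01314731, -0.00382291,
        0.05874189]), 'effort': array([ 6.25645280e-04, -4.13333058e+01, -2.32509398e+01,  7.27679813e-02,
        4.22381738e-02, -6.68373082e-05]), 'ee_pos': array([239.40427614, 522.3045089 , 213.22457719]), 'ee_rot': array([-1.79911539e+02, -1.64424376e-03,  1.55374223e+02]), 'force': array([-0.33861634, -0.5198594 , -0.39798301]), 'torque': array([0.02825988, 0.02334794, 0.00492265]), 'gripper_force': 0.0, 'gripper_width': 91.27962299274603}
```

View pics/side0b.png

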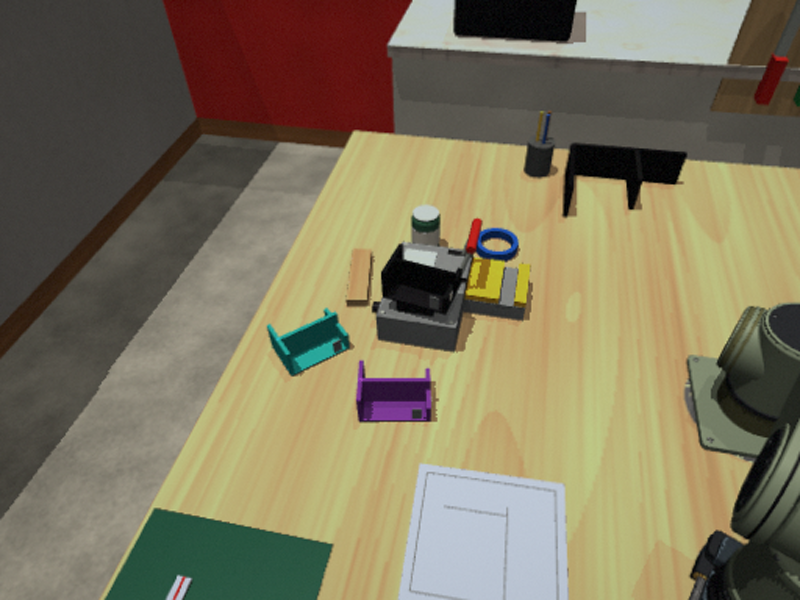

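View pics/top0b.png

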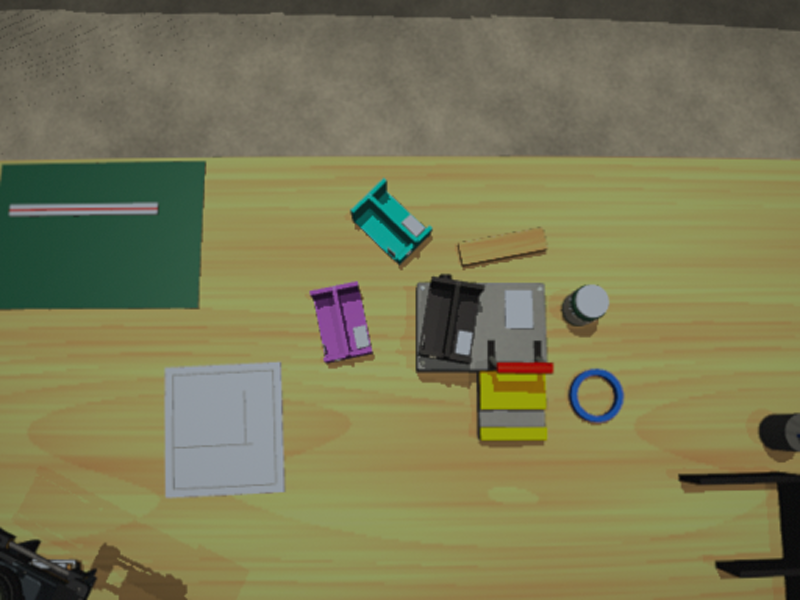

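The side view shows the box with the black model at (425,280) and its handle to the right of it, with the sheet at (485,540). In the top view the model is at (450,320), the crossbar at (525,367) and the sheet at (225,430). I'll enlarge both.

```bash
python3 - <<'E'
from h import *
def crop(f,x,y,w,h,k):
    im=load(f)['color'][y:y+h,x:x+w,::-1]; im=np.clip(255*(im/255.)**.6,0,255).astype(np.uint8)
    im=cv2.resize(im,None,fx=k,fy=k,interpolation=cv2.INTER_CUBIC)
    for i in range(0,w,10): cv2.putText(im,str(x+i),(i*k,8),0,.3,(0,0,255),1); cv2.line(im,(i*k,0),(i*k,h*k),(0,0,255) if 0 else (255,255,255),1) if i%20==0 else 0
    for i in range(0,h,10): cv2.putText(im,str(y+i),(0,i*k+4),0,.3,(0,0,255),1); cv2.line(im,(0,i*k),(w*k,i*k),(255,255,255),1) if i%20==0 else 0
    cv2.imwrite(f'pics/c_{f}.png',im)
crop('top0',260,170,100,75,8); crop('side0',234,152,110,74,7)
E
```

```text
(no output)
```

View pics/c_top0.png

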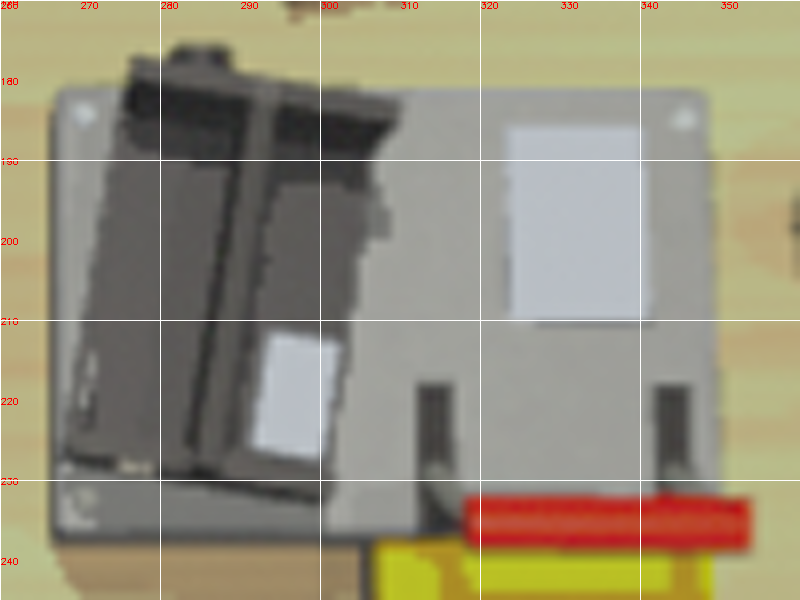

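View pics/c_side0.png

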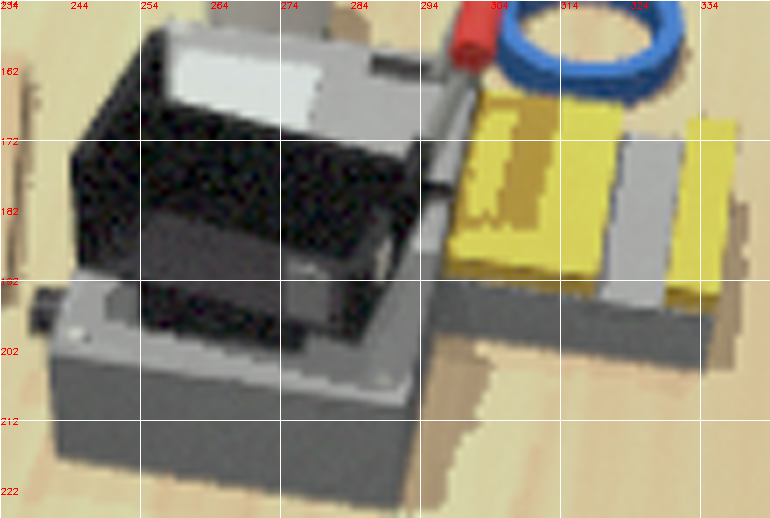

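The crops show, in original pixels: tall wall at top-view (276.5,177.3)–(310,182.5), low wall (268,228)–(301,233), crossbar (318,235)–(354,235). In the side view the model's near tall corner is at (244.3,174).

```bash
cat > fit.py <<'E'
from h import *
from scipy.optimize import least_squares
T,S=load('top0'),load('side0')
def fit(name,obs,p0,freez=True):
    def res(p):
        Rz=R.from_euler('z',p[3]).as_matrix(); o=np.array([p[0],p[1],p[2]])
        return np.concatenate([proj(d,Rz@np.array(l,float)+o)-uv for d,l,uv in obs])
    s=least_squares(res,p0,loss='soft_l1'); print(name,np.round(s.x[:3],1),'yaw',round(np.degrees(s.x[3]),2),'res',np.round(s.fun,1) if 0 else np.round(res(s.x),1)); return s.x
k=.64
fit('box',[(T,(135,175,75),(266.5,181.2)),(T,(135,-60,75),(348.7,181)),(T,(-25,175,75),(266,236.5)),(S,(135,175,75),(241.1,202.7)),(S,(-25,175,75),(291.9,209.9)),(S,(-150,60,55),(336,196.6)),(T,(-150,60,55),(480*k,441*k)),(T,(-150,-60,55),(547*k,441*k))],[600,-100,0,0])
fit('model',[(T,(65,45,66),(276.3,177.3)),(T,(65,-45,66),(310,182.5)),(T,(-65,45,42),(268,228)),(T,(-65,-45,42),(301,233)),(S,(65,45,66),(244.3,174)),(S,(65,-45,66),(256.5,155.5)),(S,(-65,45,42),(289,181.3)),(S,(-65,45,0),(285,201))],[650,0,100,0])
fit('sheet',[(T,(120,110,2),(165*k,369*k)),(T,(120,-110,2),(281*k,363*k)),(T,(-120,-110,2),(285*k,491*k)),(T,(-120,110,2),(166*k,497*k)),(S,(120,-110,2),(419*k,465*k)),(S,(-120,-110,2),(564*k,485*k))],[400,350,0,0])
print('bar +y end',tri(T,(318.2,235),S,(301,158.5)))
print('bar at z',[np.round(atz(T,u,235,162),1) for u in(318.2,353.8)])
print('tin',atz(T,590*k,302*k,100),'tape',atz(T,596*k,396*k,25),'offcut',atz(T,502*k,247*k,22))
E
python3 fit.py
```

```text
box [ 564.8 -204.4   -9.1] yaw -0.77 res [ 0.3 -0.2 -0.7  0.7  0.7  0.4 -0.8 -0.1 -0.   0.7  0.3 -1.9  0.1 -0.1
 -0.5 -0.2]
model [617.3 -83.7 105.4] yaw -9.58 res [-0.4  0.3 -0.1  0.6 -0.1 -0.5  0.8 -0.1  0.2 -0.5 -0.5 -0.4 -2.2  9.2
  1.2 -0.3]
sheet [438.8 331.1 -10.6] yaw 2.87 res [ 0.3 -0.3 -0.3 -0.4 -0.3  0.4  0.2  0.5  0.4 -0.1 -0.5  0. ]
bar +y end (array([ 538.24812867, -157.50572423,  163.86965978]), np.float64(0.7584187553597386))
bar at z [array([ 538.8, -157.8,  162. ]), array([ 537.9, -250.9,  162. ])]
tin [ 658.5762881  -339.96172027  100.        ] tape [ 493.7501639  -365.05208265   25.        ] offcut [ 781.24282813 -199.00983641   22.        ]
```

Call:
move_arm(
  plan=[
    {"tz":-1.3,"wz":-0.0873},
    {"tz":-1.3,"wz":-0.0873},
    {"tz":-1.3,"wz":-0.0873},
    {"tx":-2.39,"ty":-2.67},
    {"tx":-2.39,"ty":-2.67},
    {"tx":-2.39,"ty":-2.67},
    {"tx":-2.39,"ty":-2.67},
    {"tx":-2.39,"ty":-2.67},
    {"tx":-2.39,"ty":-2.67},
    {"tx":-2.39,"ty":-2.67},
    {"tx":-2.39,"ty":-2.67},
    {"tx":-2.39,"ty":-2.67},
  ],
  gripper=5.0,
  force=15,
)

```text
schema error: expected keys tx, ty, tz, wx, wy, wz
```

Call:
move_arm(
  plan=[
    {"tx":-2.39,"ty":-2.67},
    {"tx":-2.39,"ty":-2.67},
    {"tx":-2.39,"ty":-2.67},
    {"tx":-2.39,"ty":-2.67},
    {"tx":-2.39,"ty":-2.67},
    {"tx":-2.39,"ty":-2.67},
    {"tx":-2.39,"ty":-2.67},
    {"tx":-2.39,"ty":-2.67},
    {"tx":-2.39,"ty":-2.67},
    {"tx":-2.39,"ty":-2.67},
    {"tx":-2.39,"ty":-2.67},
    {},
  ],
)

```text
schema error: expected keys tx, ty, tz, wx, wy, wz
```

```bash
cat > go.py <<'E'
import sys; from h import *; from workcell import env
s=env.state(); M=R.from_euler('xyz',s['ee_rot'],degrees=True)
print(round(s['time_s'],2),np.round(s['ee_pos'],1),np.round(s['ee_rot'],2),'q',np.round(s['qpos'],1),'F',np.round(s['force'],1),'w',round(s['gripper_width'],1),round(s['gripper_force'],1))
if len(sys.argv)>3: print('shift cm',np.round(M.inv().apply(np.array(sys.argv[1:4],float)-s['ee_pos'])/10,2))
E
python3 go.py 622.2 -84.5 210; python3 -c "
from h import *
d=snap('side','s1');e=snap('top','t1')
a=cv2.resize(d['color'][120:240,230:350,::-1],(480,480));b=cv2.resize(e['color'][150:250,250:330,::-1],(320,400));b=cv2.copyMakeBorder(b,0,80,0,0,0)
cv2.imwrite('pics/v1.png',np.hstack([a,b]))"
```

```text
0.1 [239.4 522.3 213.2] [-179.91   -0.    155.37] q [64.2 18.3 89.7 -0.  72.  -1.1] F [-0.3 -0.5 -0.4] w 91.3 0.0
shift cm [-60.08 -39.21   0.38]
```

View pics/v1.png

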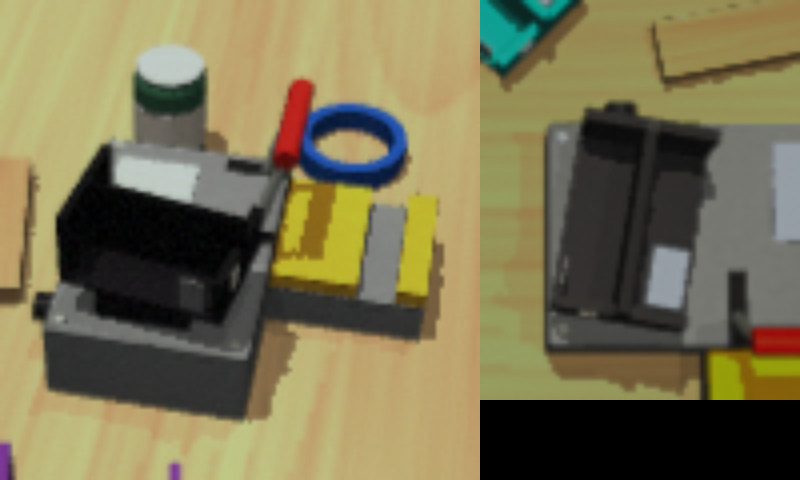

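The calls were refused because every row needs all six keys. The picture shows the scene unchanged.

Call:
move_arm(
  plan=[
    {"tx":0,"ty":0,"tz":-1.3,"wx":0,"wy":0,"wz":-0.0873},
    {"tx":0,"ty":0,"tz":-1.3,"wx":0,"wy":0,"wz":-0.0873},
    {"tx":0,"ty":0,"tz":-1.3,"wx":0,"wy":0,"wz":-0.0873},
    {"tx":-2.39,"ty":-2.67,"tz":0,"wx":0,"wy":0,"wz":0},
    {"tx":-2.39,"ty":-2.67,"tz":0,"wx":0,"wy":0,"wz":0},
    {"tx":-2.39,"ty":-2.67,"tz":0,"wx":0,"wy":0,"wz":0},
    {"tx":-2.39,"ty":-2.67,"tz":0,"wx":0,"wy":0,"wz":0},
    {"tx":-2.39,"ty":-2.67,"tz":0,"wx":0,"wy":0,"wz":0},
    {"tx":-2.39,"ty":-2.67,"tz":0,"wx":0,"wy":0,"wz":0},
    {"tx":-2.39,"ty":-2.67,"tz":0,"wx":0,"wy":0,"wz":0},
    {"tx":-2.39,"ty":-2.67,"tz":0,"wx":0,"wy":0,"wz":0},
    {"tx":-2.39,"ty":-2.67,"tz":0,"wx":0,"wy":0,"wz":0},
  ],
  gripper=5.0,
  force=15,
)

```text
time_s: 1.2
ee_pos: [412.0, 248.2, 253.0]
ee_rot: [180.0, 0.0, 170.4]
force: [0.6, 0.1, -0.2]
gripper_width: 49.9
gripper_force: 0.0
```

Call:
move_arm(
  plan=[
    {"tx":-2.39,"ty":-2.67,"tz":0,"wx":0,"wy":0,"wz":0},
    {"tx":-2.39,"ty":-2.67,"tz":0,"wx":0,"wy":0,"wz":0},
    {"tx":-2.39,"ty":-2.67,"tz":0,"wx":0,"wy":0,"wz":0},
    {"tx":-2.39,"ty":-2.67,"tz":0,"wx":0,"wy":0,"wz":0},
    {"tx":-2.39,"ty":-2.67,"tz":0,"wx":0,"wy":0,"wz":0},
    {"tx":-2.39,"ty":-2.67,"tz":0,"wx":0,"wy":0,"wz":0},
    {"tx":-2.39,"ty":-2.67,"tz":0,"wx":0,"wy":0,"wz":0},
    {"tx":-2.39,"ty":-2.67,"tz":0,"wx":0,"wy":0,"wz":0},
    {"tx":-2.39,"ty":-2.67,"tz":0,"wx":0,"wy":0,"wz":0},
    {"tx":-2.39,"ty":-2.67,"tz":0,"wx":0,"wy":0,"wz":0},
    {"tx":-2.39,"ty":-2.67,"tz":0,"wx":0,"wy":0,"wz":0},
    {"tx":0,"ty":0,"tz":0,"wx":0,"wy":0,"wz":0},
  ],
)

```text
time_s: 2.2
ee_pos: [624.3, -89.2, 251.5]
ee_rot: [-179.8, 0.1, 170.1]
force: [-0.7, 0.3, 0.2]
gripper_width: 49.8
gripper_force: 0.0
```

```bash
python3 go.py 622.2 -84.5 136
```

```text
2.2 [624.3 -89.2 251.5] [-1.7984e+02  8.0000e-02  1.7012e+02] q [ -9.1  22.3  78.2  -0.2  79.4 -89.2] F [-0.7  0.3  0.2] w 49.8 0.0
shift cm [ 0.3   0.46 11.55]
```

Call:
move_arm(
  plan=[
    {"tx":0,"ty":0,"tz":0,"wx":0,"wy":0,"wz":0},
    {"tx":0,"ty":0,"tz":2,"wx":0,"wy":0,"wz":0},
    {"tx":0,"ty":0,"tz":2,"wx":0,"wy":0,"wz":0},
    {"tx":0,"ty":0,"tz":1,"wx":0,"wy":0,"wz":0},
    {"tx":0,"ty":0,"tz":0,"wx":0,"wy":0,"wz":0},
    {"tx":0,"ty":0,"tz":0,"wx":0,"wy":0,"wz":0},
  ],
)

```text
time_s: 2.7
ee_pos: [621.3, -82.8, 203.1]
ee_rot: [180.0, -0.0, 170.4]
force: [0.2, 0.6, 0.3]
gripper_width: 50.0
gripper_force: 0.0
```

```bash
python3 go.py 622.2 -84.5 136
```

```text
2.7 [621.3 -82.8 203.1] [ 1.7999e+02 -4.0000e-02  1.7044e+02] q [ -8.6  23.4  83.4   0.   73.2 -89.1] F [0.2 0.6 0.3] w 50.0 0.0
shift cm [-0.13 -0.16  6.71]
```

Call:
move_arm(
  plan=[
    {"tx":-0.1,"ty":-0.15,"tz":1.7,"wx":0,"wy":0,"wz":0},
    {"tx":0,"ty":0,"tz":2,"wx":0,"wy":0,"wz":0},
    {"tx":0,"ty":0,"tz":2,"wx":0,"wy":0,"wz":0},
    {"tx":0,"ty":0,"tz":1,"wx":0,"wy":0,"wz":0},
    {"tx":0,"ty":0,"tz":0,"wx":0,"wy":0,"wz":0},
    {"tx":0,"ty":0,"tz":0,"wx":0,"wy":0,"wz":0},
  ],
)

```text
time_s: 3.2
ee_pos: [622.9, -85.1, 136.8]
ee_rot: [180.0, 0.1, 170.4]
force: [0.5, -0.4, -0.3]
gripper_width: 50.0
gripper_force: 0.0
```

Call:
move_arm(
  plan=[
    {"tx":0,"ty":0,"tz":0,"wx":0,"wy":0,"wz":0},
    {"tx":0,"ty":0,"tz":0,"wx":0,"wy":0,"wz":0},
    {"tx":0,"ty":0,"tz":0,"wx":0,"wy":0,"wz":0},
    {"tx":0,"ty":0,"tz":0,"wx":0,"wy":0,"wz":0},
    {"tx":0,"ty":0,"tz":0,"wx":0,"wy":0,"wz":0},
    {"tx":0,"ty":0,"tz":0,"wx":0,"wy":0,"wz":0},
    {"tx":0,"ty":0,"tz":0,"wx":0,"wy":0,"wz":0},
  ],
  gripper=0,
  force=25,
)

```text
time_s: 3.78
ee_pos: [622.5, -85.0, 136.2]
ee_rot: [180.0, 0.0, 170.4]
force: [0.1, 1.5, 1.7]
gripper_width: 8.1
gripper_force: 25.0
```

Call:
move_arm(
  plan=[
    {"tx":0,"ty":0,"tz":-0.6,"wx":0,"wy":0,"wz":0},
    {"tx":0,"ty":0,"tz":-1.4,"wx":0,"wy":0,"wz":0},
    {"tx":0,"ty":0,"tz":-2,"wx":0,"wy":0,"wz":0},
    {"tx":0,"ty":0,"tz":-2,"wx":0,"wy":0,"wz":0},
    {"tx":0,"ty":0,"tz":-1.4,"wx":0,"wy":0,"wz":0},
    {"tx":0,"ty":0,"tz":-0.6,"wx":0,"wy":0,"wz":0},
    {"tx":0,"ty":0,"tz":0,"wx":0,"wy":0,"wz":0},
    {"tx":0,"ty":0,"tz":0,"wx":0,"wy":0,"wz":0},
  ],
)

```text
time_s: 4.45
ee_pos: [622.0, -85.3, 215.3]
ee_rot: [-180.0, -0.1, 170.4]
force: [-0.2, 0.3, -2.1]
gripper_width: 7.7
gripper_force: 25.0
```

```bash
python3 -c "
from h import *
T=load('top0');k=.64
print(np.mean([atz(T,u*k,v*k,2) for u,v in((165,369),(281,363),(285,491),(166,497))],0))"
python3 go.py 443 329 216; python3 -c "
from h import *
d=snap('side','s2'); e=snap('top','t2')
a=cv2.resize(d['color'][100:240,230:350,::-1],(480,560));b=cv2.resize(e['color'][150:250,250:330,::-1],(320,400));b=cv2.copyMakeBorder(b,0,160,0,0,0)
a=np.hstack([a,b]); cv2.imwrite('pics/v2.png',np.clip(255*(a/255.)**.6,0,255).astype(np.uint8))"
```

```text
[438.96949099 328.41530174   2.        ]
4.45 [622.  -85.3 215.3] [-1.8000e+02 -6.0000e-02  1.7038e+02] q [ -8.9  23.1  82.1  -0.   74.9 -89.2] F [-0.2  0.3 -2.1] w 7.7 25.0
shift cm [24.57 37.86 -0.04]
```

View pics/v2.png

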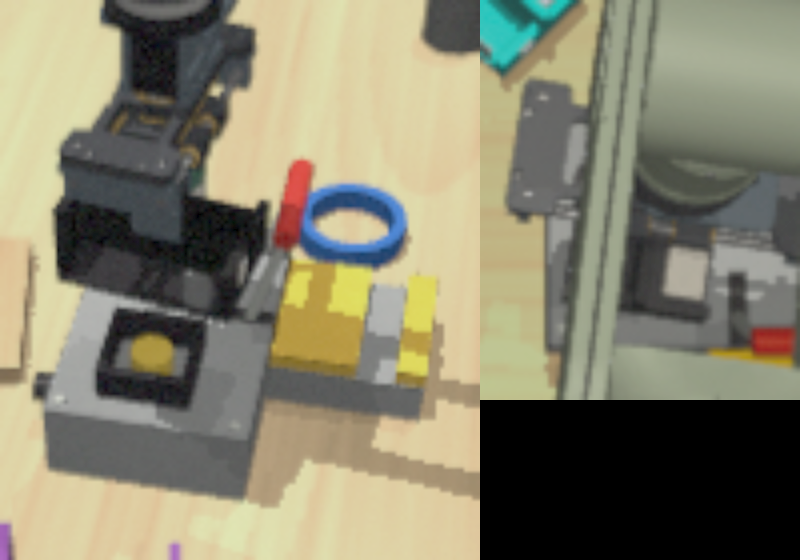

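The model is lifted level, with 7.7 mm between the pads. The button is now visible at crop (153,350), which is side-view pixel (268.2,187.5).

Call:
move_arm(
  plan=[
    {"tx":0.6,"ty":0.9,"tz":0,"wx":0,"wy":0,"wz":0},
    {"tx":1.2,"ty":1.9,"tz":0,"wx":0,"wy":0,"wz":0},
    {"tx":1.9,"ty":2.9,"tz":0,"wx":0,"wy":0,"wz":0},
    {"tx":1.9,"ty":2.9,"tz":0,"wx":0,"wy":0,"wz":0},
    {"tx":1.9,"ty":2.9,"tz":0,"wx":0,"wy":0,"wz":0},
    {"tx":1.9,"ty":2.9,"tz":0,"wx":0,"wy":0,"wz":0},
    {"tx":1.9,"ty":2.9,"tz":0,"wx":0,"wy":0,"wz":0},
    {"tx":1.9,"ty":2.9,"tz":0,"wx":0,"wy":0,"wz":0},
    {"tx":1.9,"ty":2.9,"tz":0,"wx":0,"wy":0,"wz":0},
    {"tx":1.9,"ty":2.9,"tz":0,"wx":0,"wy":0,"wz":0},
    {"tx":1.9,"ty":2.9,"tz":0,"wx":0,"wy":0,"wz":0},
    {"tx":1.9,"ty":2.9,"tz":0,"wx":0,"wy":0,"wz":0},
  ],
)

```text
time_s: 5.55
ee_pos: [468.4, 264.6, 215.3]
ee_rot: [-180.0, -0.1, 170.4]
force: [0.5, 1.4, -1.9]
gripper_width: 7.7
gripper_force: 25.0
```

Call:
move_arm(
  plan=[
    {"tx":1.9,"ty":2.9,"tz":0,"wx":0,"wy":0,"wz":0},
    {"tx":1.2,"ty":1.9,"tz":0,"wx":0,"wy":0,"wz":0},
    {"tx":0.6,"ty":1.2,"tz":0,"wx":0,"wy":0,"wz":0},
    {"tx":0,"ty":0,"tz":0,"wx":0,"wy":0,"wz":0},
    {"tx":0,"ty":0,"tz":1,"wx":0,"wy":0,"wz":0},
    {"tx":0,"ty":0,"tz":3,"wx":0,"wy":0,"wz":0},
    {"tx":0,"ty":0,"tz":3,"wx":0,"wy":0,"wz":0},
    {"tx":0,"ty":0,"tz":3,"wx":0,"wy":0,"wz":0},
    {"tx":0,"ty":0,"tz":3,"wx":0,"wy":0,"wz":0},
    {"tx":0,"ty":0,"tz":2,"wx":0,"wy":0,"wz":0},
    {"tx":0,"ty":0,"tz":0,"wx":0,"wy":0,"wz":0},
    {"tx":0,"ty":0,"tz":0,"wx":0,"wy":0,"wz":0},
  ],
)

```text
time_s: 6.55
ee_pos: [443.8, 326.6, 64.8]
ee_rot: [-179.9, -0.1, 170.3]
force: [0.9, 0.4, -1.0]
gripper_width: 8.1
gripper_force: 25.0
```

```bash
python3 go.py 443.5 328 33; python3 -c "
from h import *
print(atz(load('s2'),268.2,187.5,99))
d=snap('side','s3'); 
a=d['color'][250:384,230:384,::-1];a=cv2.resize(a,None,fx=4,fy=4)
cv2.imwrite('pics/v3.png',np.clip(255*(a/255.)**.6,0,255).astype(np.uint8))"
```

```text
6.55 [443.8 326.6  64.8] [-1.7986e+02 -1.2000e-01  1.7029e+02] q [ 35.2  24.1 104.5  -0.   51.6 -45.1] F [ 0.9  0.4 -1. ] w 8.1 25.0
shift cm [0.05 0.14 3.18]
[624.32098474 -79.5876169   99.        ]
```

View pics/v3.png

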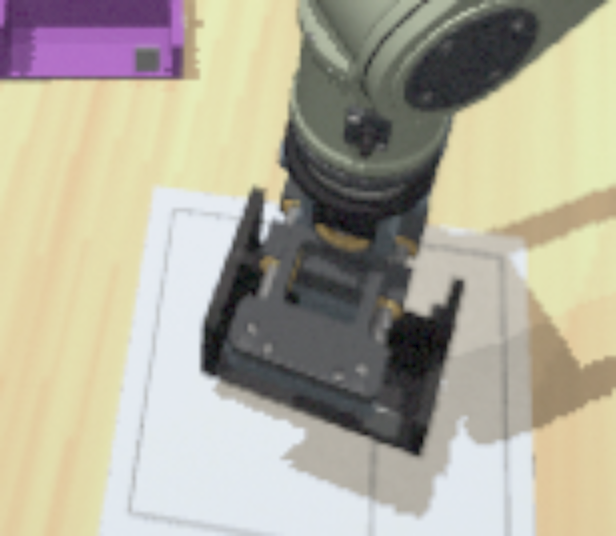

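The model hangs upright over the middle of the sheet (crop 330,380), so I'll lower it gently.

Call:
move_arm(
  plan=[
    {"tx":0,"ty":0,"tz":1.0,"wx":0,"wy":0,"wz":0},
    {"tx":0,"ty":0,"tz":1.0,"wx":0,"wy":0,"wz":0},
    {"tx":0,"ty":0,"tz":0.5,"wx":0,"wy":0,"wz":0},
    {"tx":0,"ty":0,"tz":0.2,"wx":0,"wy":0,"wz":0},
    {"tx":0,"ty":0,"tz":0.15,"wx":0,"wy":0,"wz":0},
    {"tx":0,"ty":0,"tz":0.15,"wx":0,"wy":0,"wz":0},
    {"tx":0,"ty":0,"tz":0.1,"wx":0,"wy":0,"wz":0},
    {"tx":0,"ty":0,"tz":0.1,"wx":0,"wy":0,"wz":0},
    {"tx":0,"ty":0,"tz":0,"wx":0,"wy":0,"wz":0},
    {"tx":0,"ty":0,"tz":0,"wx":0,"wy":0,"wz":0},
  ],
)

```text
time_s: 7.43
ee_pos: [444.0, 328.4, 34.1]
ee_rot: [180.0, 0.0, 170.4]
force: [0.2, -0.4, -1.1]
gripper_width: 7.6
gripper_force: 25.0
```

Call:
move_arm(
  plan=[
    {"tx":0,"ty":0,"tz":0.1,"wx":0,"wy":0,"wz":0},
    {"tx":0,"ty":0,"tz":0.1,"wx":0,"wy":0,"wz":0},
    {"tx":0,"ty":0,"tz":0,"wx":0,"wy":0,"wz":0},
    {"tx":0,"ty":0,"tz":0,"wx":0,"wy":0,"wz":0},
  ],
)

```text
time_s: 7.77
ee_pos: [444.3, 328.6, 33.1]
ee_rot: [179.9, 0.0, 170.4]
force: [-0.9, 0.0, 4.9]
gripper_width: 7.8
gripper_force: 25.0
```

Contact. I'll release to 40 mm, then withdraw.

Call:
move_arm(
  plan=[
    {"tx":0,"ty":0,"tz":0,"wx":0,"wy":0,"wz":0},
    {"tx":0,"ty":0,"tz":0,"wx":0,"wy":0,"wz":0},
    {"tx":0,"ty":0,"tz":0,"wx":0,"wy":0,"wz":0},
    {"tx":0,"ty":0,"tz":0,"wx":0,"wy":0,"wz":0},
    {"tx":0,"ty":0,"tz":0,"wx":0,"wy":0,"wz":0},
    {"tx":0,"ty":0,"tz":0,"wx":0,"wy":0,"wz":0},
    {"tx":0,"ty":0,"tz":-1,"wx":0,"wy":0,"wz":0},
    {"tx":0,"ty":0,"tz":-3,"wx":0,"wy":0,"wz":0},
    {"tx":0,"ty":0,"tz":-4,"wx":0,"wy":0,"wz":0},
    {"tx":0,"ty":0,"tz":-4,"wx":0,"wy":0,"wz":0},
    {"tx":0,"ty":0,"tz":-4,"wx":0,"wy":0,"wz":0},
    {"tx":0,"ty":0,"tz":-1,"wx":0,"wy":0,"wz":0},
  ],
  gripper=4.0,
)

```text
time_s: 8.77
ee_pos: [446.7, 330.2, 209.7]
ee_rot: [179.5, 0.5, 170.4]
force: [0.4, -0.3, 0.6]
gripper_width: 40.1
gripper_force: 0.0
```

```bash
python3 go.py 625 -82 205
```

```text
8.77 [446.7 330.2 209.7] [179.47   0.53 170.38] q [ 35.3  16.3  93.2   0.   69.8 -45.1] F [ 0.4 -0.3  0.6] w 40.1 0.0
shift cm [-24.47 -37.67   0.35]
```

Call:
move_arm(
  plan=[
    {"tx":-0.5,"ty":-0.8,"tz":0,"wx":0,"wy":0,"wz":0},
    {"tx":-1.2,"ty":-1.8,"tz":0,"wx":0,"wy":0,"wz":0},
    {"tx":-1.8,"ty":-2.8,"tz":0,"wx":0,"wy":0,"wz":0},
    {"tx":-1.8,"ty":-2.8,"tz":0,"wx":0,"wy":0,"wz":0},
    {"tx":-1.8,"ty":-2.8,"tz":0,"wx":0,"wy":0,"wz":0},
    {"tx":-1.8,"ty":-2.8,"tz":0,"wx":0,"wy":0,"wz":0},
    {"tx":-1.8,"ty":-2.8,"tz":0,"wx":0,"wy":0,"wz":0},
    {"tx":-1.8,"ty":-2.8,"tz":0,"wx":0,"wy":0,"wz":0},
    {"tx":-1.8,"ty":-2.8,"tz":0,"wx":0,"wy":0,"wz":0},
    {"tx":-1.8,"ty":-2.8,"tz":0,"wx":0,"wy":0,"wz":0},
    {"tx":-1.8,"ty":-2.8,"tz":0,"wx":0,"wy":0,"wz":0},
    {"tx":-1.8,"ty":-2.8,"tz":0,"wx":0,"wy":0,"wz":0},
  ],
  gripper=0,
  force=10,
)

```text
time_s: 9.77
ee_pos: [586.1, -8.6, 199.9]
ee_rot: [-180.0, -0.2, 170.4]
force: [0.0, 0.8, -0.8]
gripper_width: 0.2
gripper_force: 0.0
```

Call:
move_arm(
  plan=[
    {"tx":-1.8,"ty":-2.8,"tz":0,"wx":0,"wy":0,"wz":0},
    {"tx":-1.8,"ty":-2.8,"tz":0,"wx":0,"wy":0,"wz":0},
    {"tx":-0.9,"ty":-1.3,"tz":0,"wx":0,"wy":0,"wz":0},
    {"tx":0,"ty":0,"tz":0,"wx":0,"wy":0,"wz":0},
    {"tx":0,"ty":0,"tz":1,"wx":0,"wy":0,"wz":0},
    {"tx":0,"ty":0,"tz":3,"wx":0,"wy":0,"wz":0},
    {"tx":0,"ty":0,"tz":3,"wx":0,"wy":0,"wz":0},
    {"tx":0,"ty":0,"tz":2,"wx":0,"wy":0,"wz":0},
    {"tx":0,"ty":0,"tz":0,"wx":0,"wy":0,"wz":0},
    {"tx":0,"ty":0,"tz":0,"wx":0,"wy":0,"wz":0},
  ],
)

```text
time_s: 10.6
ee_pos: [618.4, -80.2, 110.6]
ee_rot: [180.0, -0.2, 170.5]
force: [0.3, -0.5, 0.4]
gripper_width: 0.2
gripper_force: 0.0
```

```bash
python3 go.py 625 -83 100;  python3 -c "
from h import *
d=snap('side','s4'); 
a=cv2.resize(d['color'][120:220,230:350,::-1],None,fx=4,fy=4);b=cv2.resize(d['color'][284:384,240:340,::-1],None,fx=3,fy=4);a=np.hstack([a,b])
cv2.imwrite('pics/v4.png',np.clip(255*(a/255.)**.6,0,255).astype(np.uint8))"
```

```text
10.6 [618.4 -80.2 110.6] [179.98  -0.22 170.47] q [ -8.5  27.1  91.3   0.   61.8 -88.9] F [ 0.3 -0.5  0.4] w 0.2 0.0
shift cm [-0.7  -0.17  1.06]
```

View pics/v4.png

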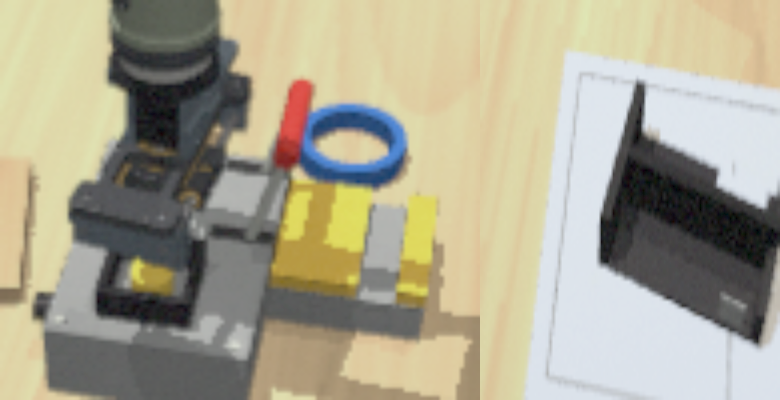

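The model stands upright near the sheet's centre and the fingers are above the collar, so I'll press.

Call:
move_arm(
  plan=[
    {"tx":-0.6,"ty":-0.2,"tz":0,"wx":0,"wy":0,"wz":0},
    {"tx":0,"ty":0,"tz":0,"wx":0,"wy":0,"wz":0},
    {"tx":0,"ty":0,"tz":0.6,"wx":0,"wy":0,"wz":0},
    {"tx":0,"ty":0,"tz":0.5,"wx":0,"wy":0,"wz":0},
    {"tx":0,"ty":0,"tz":0.3,"wx":0,"wy":0,"wz":0},
    {"tx":0,"ty":0,"tz":0.3,"wx":0,"wy":0,"wz":0},
    {"tx":0,"ty":0,"tz":0.2,"wx":0,"wy":0,"wz":0},
    {"tx":0,"ty":0,"tz":0.2,"wx":0,"wy":0,"wz":0},
    {"tx":0,"ty":0,"tz":0,"wx":0,"wy":0,"wz":0},
    {"tx":0,"ty":0,"tz":0,"wx":0,"wy":0,"wz":0},
  ],
)

```text
time_s: 11.48
ee_pos: [625.5, -84.8, 90.8]
ee_rot: [180.0, -0.0, 170.4]
force: [-0.4, 0.1, 1.5]
gripper_width: 0.5
gripper_force: 0.7
```

Call:
move_arm(
  plan=[
    {"tx":0,"ty":0,"tz":0.15,"wx":0,"wy":0,"wz":0},
    {"tx":0,"ty":0,"tz":0.15,"wx":0,"wy":0,"wz":0},
    {"tx":0,"ty":0,"tz":0.1,"wx":0,"wy":0,"wz":0},
    {"tx":0,"ty":0,"tz":0,"wx":0,"wy":0,"wz":0},
    {"tx":0,"ty":0,"tz":0,"wx":0,"wy":0,"wz":0},
  ],
)

```text
time_s: 11.9
ee_pos: [625.5, -84.8, 89.1]
ee_rot: [180.0, 0.1, 170.4]
force: [-4.2, 0.0, 13.6]
gripper_width: 0.6
gripper_force: 6.8
```

Bottomed at z = 89 (13.6 N). Next I'll go up, align the yaw to 180° and check the handle.

Call:
move_arm(
  plan=[
    {"tx":0,"ty":0,"tz":-1,"wx":0,"wy":0,"wz":0},
    {"tx":0,"ty":0,"tz":-2,"wx":0,"wy":0,"wz":0},
    {"tx":0,"ty":0,"tz":-3,"wx":0,"wy":0,"wz":-0.084},
    {"tx":0,"ty":0,"tz":-3,"wx":0,"wy":0,"wz":-0.07},
    {"tx":0,"ty":0,"tz":-2,"wx":0,"wy":0,"wz":0},
    {"tx":0,"ty":0,"tz":0,"wx":0,"wy":0,"wz":0},
    {"tx":0,"ty":0,"tz":0,"wx":0,"wy":0,"wz":0},
  ],
)

```text
time_s: 12.48
ee_pos: [626.0, -84.9, 197.8]
ee_rot: [-180.0, 0.1, 179.2]
force: [-0.3, 0.0, -0.5]
gripper_width: 0.2
gripper_force: 0.0
```

```bash
cat > red.py <<'E'
from h import *; import sys
def red(d):
    c=d['color'].astype(int); m=(c[...,0]>110)&(c[...,1]<70)&(c[...,2]<70); m[:100]=0; m=m.astype(np.uint8)
    n,l,s,_=cv2.connectedComponentsWithStats(m)
    if n<2: return None
    i=1+np.argmax(s[1:,4]); return cv2.minAreaRect(np.argwhere(l==i)[:,::-1].astype(np.float32)),s[i]
for n in('side','top'):
    d=snap(n,n+sys.argv[1]); print(n,red(d))
    for a in (0,.8,1.3):
        t=np.radians(76)-a; print('  expect',a,[np.round(proj(d,[565-110*np.cos(t),-204+y,55+110*np.sin(t)])) for y in(47,-47)])
E
python3 red.py 5; python3 go.py 460 -203 190
```

```text
side (((322.75, 164.25), (5.515432834625244, 19.233304977416992), 8.130102157592773), array([320, 155,   7,  20, 101], dtype=int32))
  expect 0 [array([301., 159.]), array([305., 141.])]
  expect 0.8 [array([322., 175.]), array([324., 156.])]
  expect 1.3 [array([325., 187.]), array([327., 168.])]
top (((346.0, 261.0), (6.0, 6.0), 90.0), array([343, 258,   7,   7,  41], dtype=int32))
  expect 0 [array([318., 235.]), array([354., 235.])]
  expect 0.8 [array([316., 262.]), array([350., 262.])]
  expect 1.3 [array([313., 268.]), array([346., 267.])]
12.58 [624.7 -84.7 195.4] [ 1.7998e+02 -1.5000e-01  1.7920e+02] q [ -8.8  24.1  83.5   0.   72.6 -98. ] F [-1.4  0.1 -0.8] w 0.6 0.0
shift cm [ 16.3  -12.06   0.58]
```

The handle has dropped half-way, as predicted. I'll go over the bar and push it down.

Call:
move_arm(
  plan=[
    {"tx":1.3,"ty":-1,"tz":0,"wx":0,"wy":0,"wz":0},
    {"tx":2.7,"ty":-2,"tz":0,"wx":0,"wy":0,"wz":0},
    {"tx":2.7,"ty":-2,"tz":0,"wx":0,"wy":0,"wz":0},
    {"tx":2.7,"ty":-2,"tz":0,"wx":0,"wy":0,"wz":0},
    {"tx":2.7,"ty":-2,"tz":0,"wx":0,"wy":0,"wz":0},
    {"tx":2.7,"ty":-2,"tz":0,"wx":0,"wy":0,"wz":0},
    {"tx":1.5,"ty":-1,"tz":0,"wx":0,"wy":0,"wz":0},
    {"tx":0,"ty":0,"tz":1,"wx":0,"wy":0,"wz":0},
    {"tx":0,"ty":0,"tz":2,"wx":0,"wy":0,"wz":0},
    {"tx":0,"ty":0,"tz":2,"wx":0,"wy":0,"wz":0},
    {"tx":0,"ty":0,"tz":1.5,"wx":0,"wy":0,"wz":0},
    {"tx":0,"ty":0,"tz":0,"wx":0,"wy":0,"wz":0},
  ],
)

```text
time_s: 13.58
ee_pos: [458.5, -200.8, 127.3]
ee_rot: [179.8, -0.5, 179.2]
force: [0.0, 0.9, -0.2]
gripper_width: 0.4
gripper_force: 0.0
```

Call:
move_arm(
  plan=[
    {"tx":0,"ty":0,"tz":0.5,"wx":0,"wy":0,"wz":0},
    {"tx":0,"ty":0,"tz":0.8,"wx":0,"wy":0,"wz":0},
    {"tx":0,"ty":0,"tz":0.8,"wx":0,"wy":0,"wz":0},
    {"tx":0,"ty":0,"tz":0.8,"wx":0,"wy":0,"wz":0},
    {"tx":0,"ty":0,"tz":0.8,"wx":0,"wy":0,"wz":0},
    {"tx":0,"ty":0,"tz":0.8,"wx":0,"wy":0,"wz":0},
    {"tx":0,"ty":0,"tz":0.5,"wx":0,"wy":0,"wz":0},
    {"tx":0,"ty":0,"tz":0.3,"wx":0,"wy":0,"wz":0},
    {"tx":0,"ty":0,"tz":0.3,"wx":0,"wy":0,"wz":0},
    {"tx":0,"ty":0,"tz":0,"wx":0,"wy":0,"wz":0},
    {"tx":0,"ty":0,"tz":0,"wx":0,"wy":0,"wz":0},
  ],
)

```text
time_s: 14.5
ee_pos: [461.1, -202.5, 76.0]
ee_rot: [180.0, 0.0, 179.2]
force: [-0.1, 1.5, 1.3]
gripper_width: 0.4
gripper_force: 0.7
```

```bash
python3 red.py 6; python3 go.py 460 -203 66
```

```text
side (((113.20000457763672, 378.60003662109375), (0.8944271206855774, 9.838699340820312), 26.56505012512207), array([111, 374,   5,  10,  11], dtype=int32))
  expect 0 [array([301., 159.]), array([305., 141.])]
  expect 0.8 [array([322., 175.]), array([324., 156.])]
  expect 1.3 [array([325., 187.]), array([327., 168.])]
top (((321.0, 265.0), (2.0, 8.0), 90.0), array([317, 264,   9,   3,  24], dtype=int32))
  expect 0 [array([318., 235.]), array([354., 235.])]
  expect 0.8 [array([316., 262.]), array([350., 262.])]
  expect 1.3 [array([313., 268.]), array([346., 267.])]
14.6 [ 461.2 -202.6   76.2] [-1.800e+02  5.000e-02  1.792e+02] q [ -25.    19.6  110.1    0.    50.2 -114.2] F [-0.7  1.   2.5] w 0.5 0.7
shift cm [ 0.12 -0.05  1.02]
```

Continue down to the stop.

Call:
move_arm(
  plan=[
    {"tx":0,"ty":0,"tz":0.3,"wx":0,"wy":0,"wz":0},
    {"tx":0,"ty":0,"tz":0.3,"wx":0,"wy":0,"wz":0},
    {"tx":0,"ty":0,"tz":0.3,"wx":0,"wy":0,"wz":0},
    {"tx":0,"ty":0,"tz":0.15,"wx":0,"wy":0,"wz":0},
    {"tx":0,"ty":0,"tz":0.1,"wx":0,"wy":0,"wz":0},
    {"tx":0,"ty":0,"tz":0,"wx":0,"wy":0,"wz":0},
    {"tx":0,"ty":0,"tz":0,"wx":0,"wy":0,"wz":0},
  ],
)

```text
time_s: 15.18
ee_pos: [460.6, -202.7, 65.0]
ee_rot: [-180.0, -0.0, 179.2]
force: [-3.0, -0.5, 7.7]
gripper_width: 0.5
gripper_force: 4.0
```

Call:
move_arm(
  plan=[
    {"tx":0,"ty":0,"tz":0.1,"wx":0,"wy":0,"wz":0},
    {"tx":0,"ty":0,"tz":0.1,"wx":0,"wy":0,"wz":0},
    {"tx":0,"ty":0,"tz":0,"wx":0,"wy":0,"wz":0},
    {"tx":0,"ty":0,"tz":0,"wx":0,"wy":0,"wz":0},
  ],
)

```text
time_s: 15.52
ee_pos: [460.7, -202.7, 64.6]
ee_rot: [-180.0, 0.0, 179.2]
force: [-6.3, 1.3, 19.6]
gripper_width: 0.4
gripper_force: 10.2
```

At the stop. I'll retract upwards and look.

Call:
move_arm(
  plan=[
    {"tx":0,"ty":0,"tz":-0.8,"wx":0,"wy":0,"wz":0},
    {"tx":0,"ty":0,"tz":-1.5,"wx":0,"wy":0,"wz":0},
    {"tx":0,"ty":0,"tz":-2,"wx":0,"wy":0,"wz":0},
    {"tx":0,"ty":0,"tz":-2,"wx":0,"wy":0,"wz":0},
    {"tx":0,"ty":0,"tz":-2,"wx":0,"wy":0,"wz":0},
    {"tx":0,"ty":0,"tz":-1,"wx":0,"wy":0,"wz":0},
    {"tx":0,"ty":0,"tz":0,"wx":0,"wy":0,"wz":0},
    {"tx":0,"ty":0,"tz":0,"wx":0,"wy":0,"wz":0},
  ],
)

```text
time_s: 16.18
ee_pos: [460.9, -202.4, 155.1]
ee_rot: [180.0, 0.0, 179.2]
force: [-0.5, 0.1, -0.7]
gripper_width: 0.8
gripper_force: 0.0
```

```bash
python3 red.py 7; python3 go.py 425 -203 156; python3 -c "
from h import *
g=lambda a:np.clip(255*(a/255.)**.6,0,255).astype(np.uint8)
f=lambda n:cv2.resize(load(n)['color'][140:220,236:336,::-1],(400,320))
t=lambda n:cv2.resize(load(n)['color'][165:285,258:358,::-1],(400,280))
cv2.imwrite('pics/v5.png',g(np.vstack([np.hstack([f('side5'),f('side7')]),np.hstack([t('top5'),t('top7')])])))"
```

```text
side (((323.3411560058594, 165.564697265625), (5.982326984405518, 19.327518463134766), 4.39870548248291), array([320, 156,   8,  20,  77], dtype=int32))
  expect 0 [array([301., 159.]), array([305., 141.])]
  expect 0.8 [array([322., 175.]), array([324., 156.])]
  expect 1.3 [array([325., 187.]), array([327., 168.])]
top (((327.0, 262.5), (5.0, 10.0), 90.0), array([322, 260,  11,   6,  57], dtype=int32))
  expect 0 [array([318., 235.]), array([354., 235.])]
  expect 0.8 [array([316., 262.]), array([350., 262.])]
  expect 1.3 [array([313., 268.]), array([346., 267.])]
16.28 [ 460.1 -202.1  154. ] [ 1.7993e+02 -1.2000e-01  1.7920e+02] q [ -25.    14.7  104.1    0.    61.3 -114.2] F [0.4 0.3 0.3] w 0.7 0.0
shift cm [ 3.51 -0.14 -0.19]
```

View pics/v5.png

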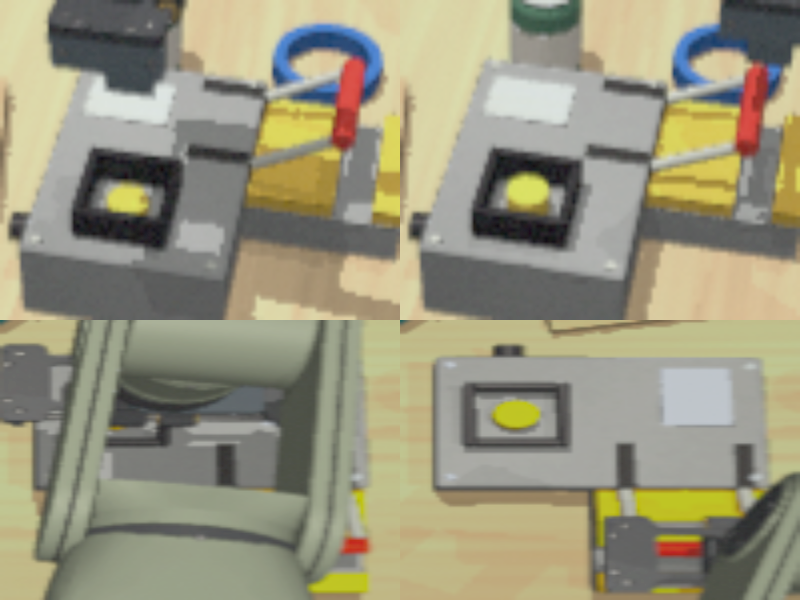

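The button is out (right panels) and the handle is back at half-way. Next I'll drop the finger in front of the bar and sweep it up along its arc.

Call:
move_arm(
  plan=[
    {"tx":1.8,"ty":0,"tz":0,"wx":0,"wy":0,"wz":0},
    {"tx":1.7,"ty":0,"tz":0,"wx":0,"wy":0,"wz":0},
    {"tx":0,"ty":0,"tz":0,"wx":0,"wy":0,"wz":0},
    {"tx":0,"ty":0,"tz":1.5,"wx":0,"wy":0,"wz":0},
    {"tx":0,"ty":0,"tz":2,"wx":0,"wy":0,"wz":0},
    {"tx":0,"ty":0,"tz":2,"wx":0,"wy":0,"wz":0},
    {"tx":0,"ty":0,"tz":1,"wx":0,"wy":0,"wz":0},
    {"tx":0,"ty":0,"tz":0,"wx":0,"wy":0,"wz":0},
    {"tx":0,"ty":0,"tz":0,"wx":0,"wy":0,"wz":0},
  ],
)

```text
time_s: 17.03
ee_pos: [425.8, -201.9, 89.5]
ee_rot: [179.9, -0.1, 179.2]
force: [-0.1, -0.5, -0.5]
gripper_width: 0.4
gripper_force: 0.0
```

Call:
move_arm(
  plan=[
    {"tx":-0.6,"ty":0,"tz":0,"wx":0,"wy":0,"wz":0},
    {"tx":-0.7,"ty":0,"tz":0,"wx":0,"wy":0,"wz":0},
    {"tx":-0.7,"ty":0,"tz":-0.4,"wx":0,"wy":0,"wz":0},
    {"tx":-0.6,"ty":0,"tz":-0.8,"wx":0,"wy":0,"wz":0},
    {"tx":-0.6,"ty":0,"tz":-0.7,"wx":0,"wy":0,"wz":0},
    {"tx":-0.7,"ty":0,"tz":-0.6,"wx":0,"wy":0,"wz":0},
    {"tx":-0.8,"ty":0,"tz":-0.6,"wx":0,"wy":0,"wz":0},
    {"tx":-0.8,"ty":0,"tz":-0.5,"wx":0,"wy":0,"wz":0},
    {"tx":-0.9,"ty":0,"tz":-0.5,"wx":0,"wy":0,"wz":0},
    {"tx":-0.9,"ty":0,"tz":-0.4,"wx":0,"wy":0,"wz":0},
    {"tx":-0.8,"ty":0,"tz":-0.3,"wx":0,"wy":0,"wz":0},
    {"tx":0,"ty":0,"tz":0,"wx":0,"wy":0,"wz":0},
  ],
)

```text
time_s: 18.03
ee_pos: [509.8, -203.5, 139.5]
ee_rot: [-179.9, 0.2, 179.2]
force: [-0.0, -0.1, 0.2]
gripper_width: 0.5
gripper_force: 0.0
```

```bash
python3 red.py 8; python3 go.py 526 -203 144
```

```text
side (((302.0, 155.0), (6.0, 6.0), 0.0), array([299, 152,   7,   7,  40], dtype=int32))
  expect 0 [array([301., 159.]), array([305., 141.])]
  expect 0.8 [array([322., 175.]), array([324., 156.])]
  expect 1.3 [array([325., 187.]), array([327., 168.])]
top (((325.0, 238.0), (8.0, 0.0), 180.0), array([321, 238,   9,   1,   9], dtype=int32))
  expect 0 [array([318., 235.]), array([354., 235.])]
  expect 0.8 [array([316., 262.]), array([350., 262.])]
  expect 1.3 [array([313., 268.]), array([346., 267.])]
18.13 [ 507.9 -203.2  138.4] [-1.7999e+02  8.0000e-02  1.7923e+02] q [ -23.    19.2  100.     0.    60.8 -112.3] F [-0.1  0.4 -0.4] w 0.2 0.0
shift cm [-1.81  0.04 -0.56]
```

Call:
move_arm(
  plan=[
    {"tx":-0.5,"ty":0,"tz":-0.2,"wx":0,"wy":0,"wz":0},
    {"tx":-0.5,"ty":0,"tz":-0.2,"wx":0,"wy":0,"wz":0},
    {"tx":-0.4,"ty":0,"tz":-0.1,"wx":0,"wy":0,"wz":0},
    {"tx":-0.4,"ty":0,"tz":0,"wx":0,"wy":0,"wz":0},
    {"tx":0,"ty":0,"tz":0,"wx":0,"wy":0,"wz":0},
    {"tx":0,"ty":0,"tz":0,"wx":0,"wy":0,"wz":0},
  ],
)

```text
time_s: 18.63
ee_pos: [524.9, -203.4, 143.4]
ee_rot: [180.0, -0.0, 179.2]
force: [-1.4, -0.4, 0.3]
gripper_width: 0.6
gripper_force: 1.0
```

Call:
move_arm(
  plan=[
    {"tx":-0.2,"ty":0,"tz":0,"wx":0,"wy":0,"wz":0},
    {"tx":-0.2,"ty":0,"tz":0,"wx":0,"wy":0,"wz":0},
    {"tx":0,"ty":0,"tz":0,"wx":0,"wy":0,"wz":0},
    {"tx":0,"ty":0,"tz":0,"wx":0,"wy":0,"wz":0},
  ],
)

```text
time_s: 18.97
ee_pos: [526.0, -203.4, 143.4]
ee_rot: [180.0, -0.3, 179.2]
force: [-7.4, 0.5, 5.4]
gripper_width: 0.5
gripper_force: 4.4
```

Call:
move_arm(
  plan=[
    {"tx":-0.2,"ty":0,"tz":0,"wx":0,"wy":0,"wz":0},
    {"tx":-0.2,"ty":0,"tz":0,"wx":0,"wy":0,"wz":0},
    {"tx":0,"ty":0,"tz":0,"wx":0,"wy":0,"wz":0},
    {"tx":0,"ty":0,"tz":0,"wx":0,"wy":0,"wz":0},
  ],
)

```text
time_s: 19.3
ee_pos: [526.1, -203.4, 143.5]
ee_rot: [179.9, -0.8, 179.2]
force: [-18.3, 0.2, 11.1]
gripper_width: 0.2
gripper_force: 9.2
```

At the stop. I'll back off slowly and move well clear.

Call:
move_arm(
  plan=[
    {"tx":0.4,"ty":0,"tz":0,"wx":0,"wy":0,"wz":0},
    {"tx":0.4,"ty":0,"tz":0,"wx":0,"wy":0,"wz":0},
    {"tx":0.5,"ty":0,"tz":0,"wx":0,"wy":0,"wz":0},
    {"tx":1.0,"ty":0,"tz":0,"wx":0,"wy":0,"wz":0},
    {"tx":3,"ty":0,"tz":-1,"wx":0,"wy":0,"wz":0},
    {"tx":3,"ty":0,"tz":-3,"wx":0,"wy":0,"wz":0},
    {"tx":2,"ty":0,"tz":-3,"wx":0,"wy":0,"wz":0},
    {"tx":1,"ty":0,"tz":-1,"wx":0,"wy":0,"wz":0},
    {"tx":0,"ty":0,"tz":0,"wx":0,"wy":0,"wz":0},
    {"tx":0,"ty":0,"tz":0,"wx":0,"wy":0,"wz":0},
    {"tx":0,"ty":0,"tz":0,"wx":0,"wy":0,"wz":0},
    {"tx":0,"ty":0,"tz":0,"wx":0,"wy":0,"wz":0},
  ],
)

```text
time_s: 20.3
ee_pos: [420.7, -201.7, 221.2]
ee_rot: [179.9, -0.1, 179.2]
force: [0.5, 0.0, -0.9]
gripper_width: 0.6
gripper_force: 0.0
```

```bash
python3 red.py 9; python3 -c "
from h import *
g=lambda a:np.clip(255*(a/255.)**.6,0,255).astype(np.uint8)
cv2.imwrite('pics/v6.png',g(np.hstack([cv2.resize(load('side9')['color'][140:384,220:345,::-1],(307,600)),cv2.resize(load('top9')['color'][130:330,90:410,::-1],(490,600))])))"
```

```text
side (((303.08428955078125, 149.13482666015625), (5.771393775939941, 19.11305809020996), 12.994616508483887), array([299, 140,   9,  19, 108], dtype=int32))
  expect 0 [array([301., 159.]), array([305., 141.])]
  expect 0.8 [array([322., 175.]), array([324., 156.])]
  expect 1.3 [array([325., 187.]), array([327., 168.])]
top (((335.5, 235.0), (6.0, 35.0), 90.0), array([318, 232,  36,   7, 247], dtype=int32))
  expect 0 [array([318., 235.]), array([354., 235.])]
  expect 0.8 [array([316., 262.]), array([350., 262.])]
  expect 1.3 [array([313., 268.]), array([346., 267.])]
```

View pics/v6.png

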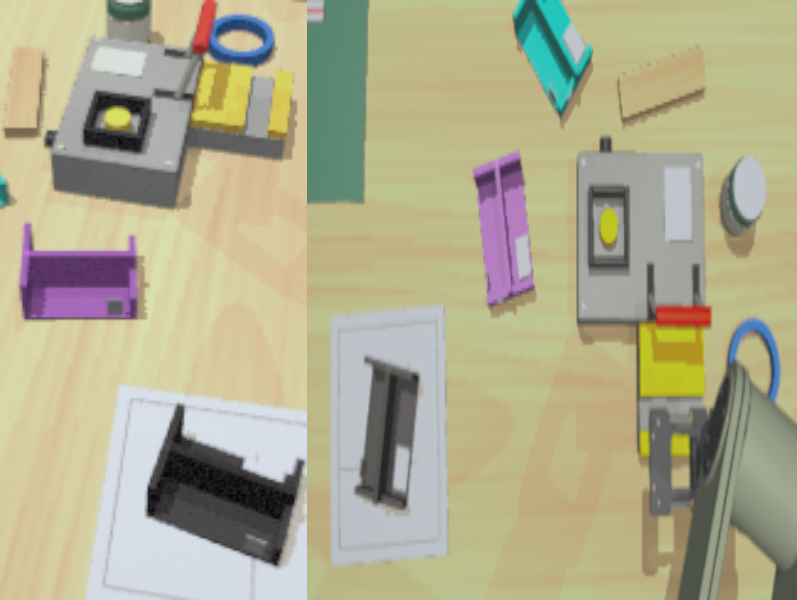

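The handle is latched up (bar at top-view (335.5,235), same as at the start), the button is out, the model stands mid-sheet, and the bystanders are untouched.

```bash
python3 -c "
from workcell import env
print(env.job_done())"
```

```text
the job is handed in; nothing more can be done
None
```

I carried out every step and handed the job in at about 20 s of the 72 s: the stage model stands in the middle of the plan sheet, the trip test is done, the handle is latched up with the button out, and the tin, tape and offcut are undisturbed; the hand-in returned no verdict.

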